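# Set the bench stop and butt the rail for planing

## Task

Get the hardwood rail ready for planing against the three bench dogs in the far row of the perforated panel. One dog of that row stands higher than the rail's face and would catch the plane: with the fingertips, gently press its top down until it stands about as low as the other two in the row, and then gently push the rail, flat on the panel, away from the robot until its far edge butts squarely against the row, and draw the hand clear. Nothing is to be lifted, and the other dogs, the tools and the offcuts stay as they are.

Things in the scene. Friction and masses are not known exactly. Their poses are not given: they have to be found in the camera images.
- panel: Perforated plywood panel fixed on the bench, 340 (its x) x 580 (its y) x 25 mm. Origin: centre of its underside, at z = 0, so its face is at z = 25 mm; +x points away from the robot, turned up to 14 degrees. 20 mm holes on a 96 mm grid: x = -96, 0, 96 and y = -192, -96, 0, 96, 192 mm. The far row of three dogs stands at x = 96, y = -96, 0, 96 mm.
- high_dog: The too-high dog, in any one of the three far-row holes, 38-46 mm above the panel's face. Origin: centre of its flat top. All dogs are alike: upright aluminium pins, 19 mm diameter, a stiff sliding fit: pressed on top with about 5 N it goes down, has no spring, stays where it is left. There is no stop at the right height (50 mm more travel). Sideways it does not give.
- low_dog1: One of the two low dogs of the far row; its body's origin is the centre of its flat top face, so it reads how high the dog stands. It stands 13 to 19 mm above the panel's face. Leave it as it is.
- low_dog2: The other low dog of the far row; its body's origin is the centre of its flat top face, so it reads how high the dog stands. It stands 13 to 19 mm above the panel's face. Leave it as it is.
- spare_dog1: A spare dog in a near corner hole of the panel, 38 to 46 mm above its face, not in the far row; its body's origin is the centre of its flat top face, so it reads how high the dog stands. Leave it as it is.
- spare_dog2: A spare dog in the other near corner hole of the panel, 26 to 34 mm above its face, not in the far row; its body's origin is the centre of its flat top face, so it reads how high the dog stands. Leave it as it is.
- rail: Loose hardwood rail lying flat on the panel, 85 mm wide (its x), 325 mm long (its y), 28 mm thick, 0.35-0.7 kg, slides with 1-4 N; upper 14 mm cut away over the last 45 mm of its +y end (half lap). Origin: centre of its underside; straight far edge 42.5 mm along +x, near edge 42.5 mm along -x. At first 20-40 mm short of the far row, a few degrees askew, spanning all three dogs.
- mallet: Joiner's mallet standing on its brass head (63 mm across) at the right end of the panel, 232 mm tall with its wooden handle up. Origin: centre of its foot. To be left alone.
- offcut1: Hardwood test piece with a half lap, 110 x 34 x 28 mm, lying at the left end of the panel. Origin: centre of its underside. To be left alone.
- offcut2: Hardwood test piece with a half lap, 85 x 34 x 28 mm, lying near the panel's near edge. Origin: centre of its underside. To be left alone.
- pencil: Flat carpenter's pencil, 173 x 14 x 8 mm, lying near the panel's near edge. Origin: underside of its middle. To be left alone.
- chisel: Bench chisel lying on the bench to the right of the panel, 300 mm long, 24 mm tall. Origin: underside of the front end of its handle. To be left alone.
- square: Try square lying on the bench to the right, 115 mm stock and 150 mm blade, 17 mm tall. Origin: underside of the stock's middle. To be left alone.
- plane: Hand plane standing on the bench to the left of the panel, 240 x 60 mm, about 110 mm tall. Origin: centre of its sole. To be left alone.

How it is judged:
On the way, in this order (a step that is already met when the one before it is completed fails the run):
1. the high dog is pressed down to about the height of its neighbours (9 to 23 mm above the panel's face) (z of high_dog in the frame of panel between 0.034 and 0.048 m), for 0.2 s.
2. after that, the rail butts against the row of dogs (x of rail in the frame of panel between 0.04 and 0.048 m and angle between the x axis of rail and the x axis of panel, either way round below 0.03 rad), for 0.2 s.
At the end, for the whole second after the job is handed in: High dog's top 9-23 mm above the panel's face; rail flat and at rest, far edge against the far row (within 4 mm, 0.03 rad of square), spanning all three dogs (within 50 mm of centred); other dogs within 4 mm and tools and offcuts within 15 mm of where they were (all of step 1 and all of step 2 and y of rail in the frame of panel between -0.05 and 0.05 m and z of rail in the frame of panel between 0.023 and 0.027 m and angle between rail's own z axis and vertical below 0.03 rad and linear speed of rail below 0.01 m/s and distance of each of low_dog1, low_dog2, spare_dog1, spare_dog2 from where it was at the start of the episode below 0.004 m and distance of each of mallet, offcut1, offcut2, pencil, chisel, square, plane from where it was at the start of the episode below 0.015 m); the robot touches nothing.
It fails at once if a dog other than the high one of the far row was pressed or raised (distance of any of low_dog1, low_dog2, spare_dog1, spare_dog2 from where it was at the start of the episode above 0.004 m).
It fails at once if the high dog was pressed so deep that it no longer stops the rail (z of high_dog in the frame of panel below 0.031 m).
It fails at once if the high dog was pulled up, or the rail lifted or tipped off the panel (z of high_dog in the frame of panel above 0.075 m or z of rail in the frame of panel above 0.031 m or angle between rail's own z axis and vertical above 0.12 rad).
It fails at once if the dog or the rail was pressed with more than 25 N (contact force between the fingers and high_dog above 25 N or contact force between the fingers and rail above 25 N).
It fails at once if a tool or offcut was disturbed (distance of any of mallet, offcut1, offcut2, pencil, chisel, square, plane from where it was at the start of the episode above 0.015 m).
It also fails if it takes over 50 s, if anything falls off the work surface, if the arm or the gripper's body presses on something with over 40 N, if the wrist force passes 120 N, or if a joint passes its speed limit or range.

## Robot

A 6-joint arm with a two-finger parallel gripper is mounted at the origin on the work surface. World frame = base frame: x ahead of the robot, y to its left, z up, the work surface at z = 0. Lengths are in m, angles in rad, forces in N, time in s.
With the tool pointing down it reaches from about 0.325 to 0.9 m from the base axis. Payload 6.1 kg.
Tool frame: the origin (TCP) lies between the finger pads; the fingertips stand 25 mm ahead of it and the grasp point (between the pads) lies 6 mm ahead of it; z points along the fingers, y is the line along which they close (so a half turn about z gives the same grasp; the last joint's range is limited). The gripper opens to 87 mm and grips with 3 to 60 N. Pads are 19 mm wide; open, the fingers measure 117 mm over their backs; the gripper's body (75 mm by 190 mm) begins 51 mm behind the grasp point.
Start: joints at [-1.44, 0.22, 1.526, -0, 1.395, -0.126], TCP at [0.159, -0.604, 0.248] pointing down, gripper open.
Joint ranges: [-2.98, 2.98], [-0.91, 2.08], [0.09, 2.57], [-1.24, 4.39], [0.2, 2.65], [-2.68, 2.68]. Speed limits (rad/s): [2.57, 2.57, 3.01, 3.14, 3.14, 3.14].

## Interface

Orientations are given as a 3x3 rotation matrix whose columns are the frame's x, y, z axes.
In Python, from rig import ctrl, vision, ticket gives the robot as it stands. The module is installed in compiled form; this text tells all that it offers.
- The arm moves only by the tool drive_tool, never from a script. Its argument "moves" is a list of rows, each a list of 6 numbers: the shift along the tool's x, y, z scaled (see below), then the turn, a rotation vector about the tool's x, y, z scaled (see below). In form: [[dx, dy, dz, wx, wy, wz], ...]. A call has 1 to 12 rows; each row shifts and turns the commanded pose from where the row before left it, along the tool's axes as they then stand; what a row does not reach is not made up. The controller multiplies each number of a shift by 0.4 m and each number of a turn by 180 degrees. A row lasts 1/12 s, in which the tool goes at most 41.7 mm and 7.16 degrees, less where a joint would pass 70% of its speed; a pose out of reach is approached as far as the arm can. A call with a number of a shift or a turn outside -1 to 1 is refused whole. A call with a gripper value outside its range is refused whole. "jaw" is the finger opening in mm, from 0 to 87, set as the call begins (left out, the last holds). The fingers move at their own pace and stop on an object; the grip force is fixed at half the most. Time passes only in rows, so rows that do not move let the fingers close. It gives the time, the measured TCP pose, the force, the opening and the grip force at its end, in the units of the state.
- ctrl.get_obs(): the state, without advancing time (a new reading comes with each control period).
- vision.snapshot(name): name is "scene" or "top"; returns the picture (480x640x3 uint8, red, green, blue); there is no depth.
- vision.camera_params(name): a dict with "vertical_fov" (degrees; the focal length in pixels is half the picture's height over the tangent of half this angle, whatever the lens; pixels are square), "cx", "cy" (the principal point, pixels), "distortion" ([k1, k2, p1, p2, k3] as OpenCV has them; the pictures are not rectified), "origin" and "attitude" of the camera in the world. Camera axes: x right, y down, z forward; pixel columns grow to the right and rows downward; lengths in m; the calibration is good to about 2 mm. A picture is of the moment at which its call begins. camera_params takes no time and is no camera call.
- ticket.finish_job(): hands the job in; it is judged then, once.
The state is a dict: "t": time; "joint_pos": joint angles; "dq": joint speeds; "joint_torque": joint torques, N m; "position": TCP position; "tool_rot": TCP orientation; "contact_force": force on the tool from outside, world axes, zero at the start; "moment": the same for the moment, N m; "opening": finger opening in m; "finger_force": force on a finger pad.
Only numpy, scipy, OpenCV 4.12 (cv2) and the standard library are available. Lean on these libraries where they do the work, as an engineer would, in place of code of your own. Each camera call takes 0.05 s, during which the arm holds its last target. There are 200 camera calls.

## Working session

There is one attempt and no reset: what is moved stays moved. The work goes in short steps, Python scripts to look and compute and a tool call to move; the robot and the scene stay as the last step left them, time stands still between calls to the robot, and variables do not carry over. Pictures are saved under pics/ and viewed, at most 10 in all, crops included, and the job is handed in when it is done.

Besides the shell and the picture viewer there is one more tool, called in YAML: its name, and indented under it one key for each argument. drive_tool: Moves the arm, as the interface text tells. Its arguments: {"type":"object","properties":{"moves":{"type":"array"},"jaw":{"type":"number"}},"required":["moves"]}

```bash
mkdir -p pics; python3 - <<'E'
from rig import ctrl, vision
import cv2
for n in("scene","top"):
    cv2.imwrite(f"pics/{n}0.png",cv2.cvtColor(vision.snapshot(n),cv2.COLOR_RGB2BGR)); print(n,vision.camera_params(n))
print(ctrl.get_obs())
E
```

```text
scene {'vertical_fov': 53.01103090895893, 'cx': 325.47676999984947, 'cy': 238.4641882196624, 'distortion': array([-0.07557861,  0.        ,  0.        ,  0.        ,  0.        ]), 'origin': array([1.49251363, 0.59225749, 0.8387173 ]), 'attitude': array([[-0.49823342,  0.48891179, -0.71605078],
       [ 0.86702371,  0.28644049, -0.407703  ],
       [ 0.00577513, -0.82396426, -0.56661234]])}
top {'vertical_fov': 45.355497424047854, 'cx': 321.67521557243816, 'cy': 231.35938083714842, 'distortion': array([-0.16630717,  0.        ,  0.        ,  0.        ,  0.        ]), 'origin': array([0.25864415, 0.03397049, 1.97393448]), 'attitude': array([[ 0.0282085 , -0.98996843,  0.13844414],
       [-0.99955465, -0.02928424, -0.00573898],
       [ 0.00973564, -0.1382206 , -0.99035362]])}
{'t': 0.1, 'joint_pos': array([-1.44009633e+00,  2.21154803e-01,  1.52749153e+00, -1.77285431e-05,
        1.39473516e+00, -1.26121144e-01]), 'dq': array([ 0.00109011, -0.00046615, -0.00131219,  0.00035106,  0.00032997,
       -0.00057952]), 'joint_torque': array([ 2.32389182e-03, -4.95941913e+01, -3.88520193e+01,  7.03792716e-02,
        5.14782756e-02, -6.14192072e-05]), 'position': array([ 0.15866365, -0.60398241,  0.2465447 ]), 'tool_rot': array([[ 9.67201550e-01,  2.54010037e-01, -2.50441649e-04],
       [ 2.54010076e-01, -9.67199950e-01,  1.77130601e-03],
       [ 2.07702355e-04, -1.77682462e-03, -9.99998400e-01]]), 'contact_force': array([ 0.37556091,  1.14704373, -0.2569286 ]), 'moment': array([-0.0393585 , -0.04697952,  0.03430708]), 'finger_force': 0.0, 'opening': 0.08720014346798953}
```

View pics/scene0.png

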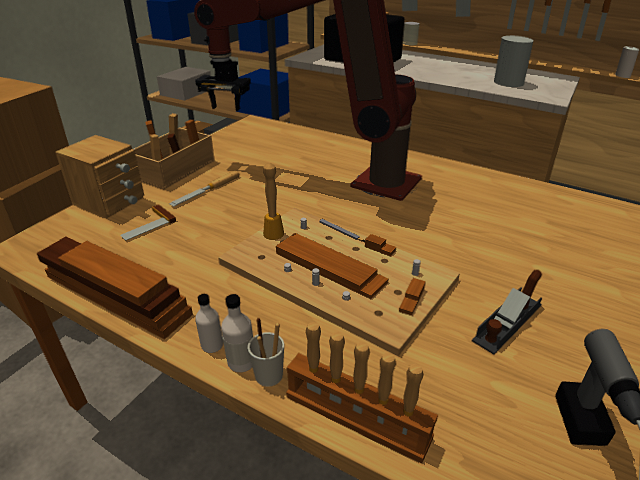

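View pics/top0.png

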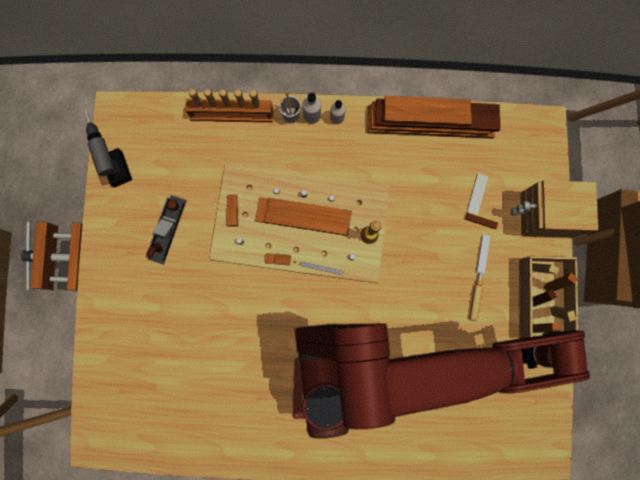

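The scene view shows the high dog in the middle hole (~316,276), with low dogs at (288,267) and (346,296) and spares at (304,223) and (416,267). In the top view the far row is at (276,191), (304,194) and (332,198), and the rail is centred near (304,216).

```bash
python3 - <<'E'
import cv2,numpy as np
a=cv2.imread("pics/top0.png")[155:290,200:400]; b=cv2.imread("pics/scene0.png")[205:360,210:470]
cv2.imwrite("pics/topc.png",cv2.resize(a,None,fx=4,fy=4,interpolation=cv2.INTER_CUBIC))
cv2.imwrite("pics/scenec.png",cv2.resize(b,None,fx=3,fy=3,interpolation=cv2.INTER_CUBIC))
for n,im,(y0,x0) in(("top",a,(155,200)),("scene",b,(205,210))):
    h=cv2.cvtColor(im,cv2.COLOR_BGR2HSV)
    m=((h[...,1]<60)&(h[...,2]>90)).astype(np.uint8)
    k,l,s,c=cv2.connectedComponentsWithStats(m)
    print(n,"grey",[(s[i,:5]+[x0,y0,0,0,0],np.round(c[i]+[x0,y0],1)) for i in range(1,k) if s[i,4]>3])
E
```

```text
top grey [(array([274, 188,   5,   6,  24]), array([276. , 190.3])), (array([301, 190,   6,   5,  25]), array([303.8, 192.2])), (array([329, 195,   5,   6,  24]), array([331.2, 197.9])), (array([236, 238,   7,   6,  28]), array([239.1, 240.4])), (array([349, 254,   6,   6,  28]), array([351.8, 256.5])), (array([300, 262,  43,  13, 168]), array([321.2, 267.8]))]
scene grey [(array([301, 218,   5,   3,  14]), array([302.9, 218.9])), (array([320, 219,  39,  19, 115]), array([339.4, 228.1])), (array([413, 259,   7,   5,  22]), array([416.4, 261. ])), (array([284, 263,   7,   4,  21]), array([287.1, 264.5])), (array([312, 268,   7,   5,  26]), array([315.2, 270.2])), (array([343, 291,   7,   6,  28]), array([345.7, 293.2])), (array([210, 309,   8,  16,  71]), array([212.4, 316.5])), (array([222, 309,  28,  36, 558]), array([234.7, 326.1])), (array([262, 333,  12,   2,  17]), array([268.2, 333.4])), (array([255, 335,   3,   3,   5]), array([256., 336.])), (array([267, 336,  17,  24,  69]), array([277.8, 349.5])), (array([223, 337,   2,   3,   4]), array([223.2, 338.2])), (array([247, 338,  19,  22,  73]), array([253. , 351.1]))]
```

View pics/topc.png

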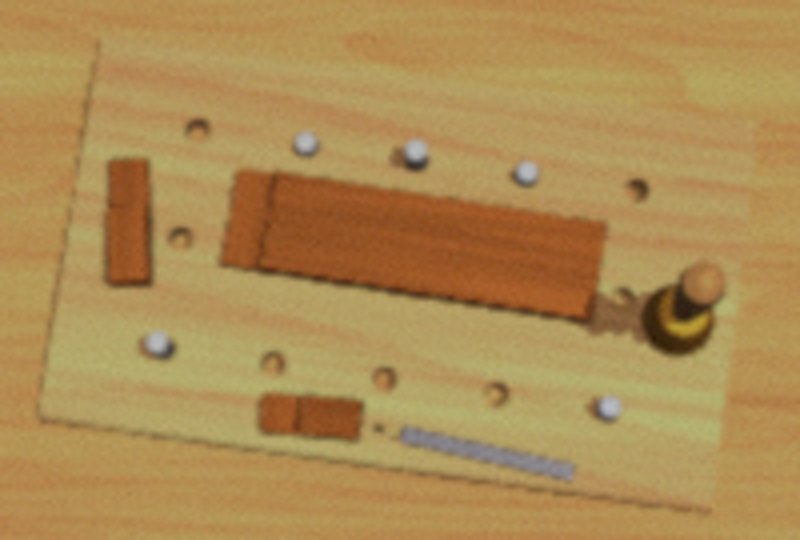

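View pics/scenec.png

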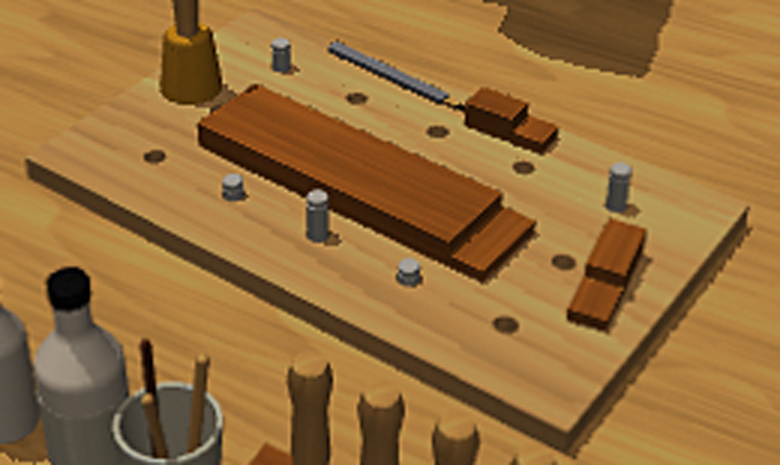

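```bash
cat >h.py <<'E'
import cv2,numpy as np
from rig import ctrl,vision
def ray(n,uv):
    p=vision.camera_params(n); f=240/np.tan(np.radians(p["vertical_fov"]/2))
    K=np.array([[f,0,p["cx"]],[0,f,p["cy"]],[0,0,1]])
    q=cv2.undistortPoints(np.array(uv,float).reshape(-1,1,2),K,p["distortion"])[:,0]
    return p["origin"],np.c_[q,np.ones(len(q))]@p["attitude"].T
def plane(n,uv,z):
    o,d=ray(n,uv); return o+d*((z-o[2])/d[:,2])[:,None]
def tri(a,b):
    o1,d1=ray("top",a); o2,d2=ray("scene",b); out=[]
    for x,y in zip(d1,d2):
        s=np.linalg.lstsq(np.c_[x,-y],o2-o1,rcond=None)[0]
        P,Q=o1+s[0]*x,o2+s[1]*y; out.append(np.r_[(P+Q)/2,np.linalg.norm(P-Q)])
    return np.array(out)
def dogs(n,pts,r=7):
    # weighted centroid of bright, unsaturated tops around given pixels
    im=cv2.cvtColor(vision.snapshot(n),cv2.COLOR_RGB2HSV).astype(float)
    return im
def fit(P,G): # P world xy, G panel xy -> yaw, t
    pc,gc=P.mean(0),G.mean(0);p=P-pc;g=G-gc
    a=np.arctan2((g[:,0]*p[:,1]-g[:,1]*p[:,0]).sum(),(g*p).sum())
    R=np.array([[np.cos(a),-np.sin(a)],[np.sin(a),np.cos(a)]]); return a,R,pc-R@gc
E
python3 - <<'E'
from h import *
np.set_printoptions(precision=4,suppress=True)
T=[[276,190.3],[303.8,192.2],[331.2,197.9],[239.1,240.4],[351.8,256.5]]
S=[[345.7,293.2],[315.2,270.2],[287.1,264.5],[416.4,261],[302.9,218.9]]
D=tri(T,S); print(D)
G=np.array([[96,96],[96,0],[96,-96],[-96,192],[-96,-192]])/1e3
a,R,t=fit(D[:,:2],G); print("yaw",np.degrees(a),"t",t,"res mm",((D[:,:2]-t)@R-G)*1e3)
tc=lambda u:np.array(u)/4+[200-.375,155-.375]
H=plane("top",tc([[198,128],[637,190],[180,237],[274,363],[385,378],[497,394]]),.025)
print("holes",((H[:,:2]-t)@R)*1e3)
C=plane("top",tc([[275,174],[606,223],[586,318],[262,268]]),.053)  # rail top corners (lap shoulder..)
print("rail",((C[:,:2]-t)@R)*1e3)
sc=lambda u:np.array(u)/3+[210-.333,205-.333]
C=plane("scene",sc([[500,200],[450,244],[202,124],[258,87]]),.053)
print("rail scene (nearL,farL,farR,nearR)",((C[:,:2]-t)@R)*1e3)
print("mallet",((plane("top",tc([[678,325]]),.03)[:,:2]-t)@R)*1e3)
E
```

```text
[[ 0.6673  0.1831  0.0394  0.0016]
 [ 0.6572  0.087   0.068   0.0004]
 [ 0.6459 -0.0075  0.0422  0.0022]
 [ 0.4865  0.2986  0.0669  0.0003]
 [ 0.4454 -0.082   0.0553  0.003 ]]
yaw -6.213641528033678 t [0.5614 0.0979] res mm [[ 0.0847  0.1029]
 [ 0.4029 -0.4782]
 [-0.531   0.3347]
 [-0.1525 -0.5793]
 [ 0.1959  0.6199]]
holes [[  98.756   192.8342]
 [  96.8184 -191.5587]
 [   1.7804  193.31  ]
 [ -95.0404   96.5699]
 [ -94.7031    0.7718]
 [ -95.1557  -95.7162]]
rail [[  62.435   117.1798]
 [  59.2283 -167.6661]
 [ -23.8546 -161.4183]
 [ -19.246   115.9387]]
rail scene (nearL,farL,farR,nearR) [[ -10.2489  119.7465]
 [  65.8933  116.7314]
 [  57.8855 -164.877 ]
 [ -21.8255 -161.8459]]
mallet [[ -15.7812 -241.0142]]
```

drive_tool:
  moves:
    - [0, 0, -0.07, 0, 0, 0.029]
    - [0, 0, -0.07, 0, 0, 0.029]
    - [0, 0, -0.07, 0, 0, 0.029]
    - [0, 0, -0.07, 0, 0, 0.029]
    - [0, 0, 0, 0, 0, 0]
    - [0, 0, 0, 0, 0, 0]
  jaw: 0

```text
t: 0.6
position: [0.1589, -0.6053, 0.3617]
tool_rot: [[0.994, -0.107, 0.001], [-0.107, -0.994, -0.004], [0.001, 0.004, -1.0]]
contact_force: [0.5, -0.1, -1.2]
opening: 0.0549
finger_force: 0.0
```

```bash
cat >go.py <<'E'
import sys; from h import *
np.set_printoptions(precision=4,suppress=True)
def rel(P):
    o=ctrl.get_obs();R=o["tool_rot"]
    tgt=np.eye(3); a=np.radians(-6.21); tgt[:,0]=[np.cos(a),np.sin(a),0];tgt[:,1]=[np.sin(a),-np.cos(a),0];tgt[:,2]=[0,0,-1]
    print("t",o["t"],"pos",o["position"],"F",o["contact_force"],"open",o["opening"])
    print("shift units",R.T@(np.array(P)-o["position"])/.4,"turn units",cv2.Rodrigues(R.T@tgt)[0].ravel()/np.pi)
rel([float(v) for v in sys.argv[1:4]])
E
python3 go.py .657 .087 .36
```

```text
t 0.6 pos [ 0.1589 -0.6053  0.3617] F [ 0.4751 -0.0635 -1.1662] open 0.054882460454088136
shift units [ 1.0534 -1.8537 -0.0019] turn units [ 0.0012 -0.0003  0.0005]
```

drive_tool:
  moves:
    - [0.044, -0.077, 0, 0, 0, 0]
    - [0.044, -0.077, 0, 0, 0, 0]
    - [0.044, -0.077, 0, 0, 0, 0]
    - [0.044, -0.077, 0, 0, 0, 0]
    - [0.044, -0.077, 0, 0, 0, 0]
    - [0.044, -0.077, 0, 0, 0, 0]
    - [0.044, -0.077, 0, 0, 0, 0]
    - [0.044, -0.077, 0, 0, 0, 0]
    - [0.044, -0.077, 0, 0, 0, 0]
    - [0.044, -0.077, 0, 0, 0, 0]
    - [0.044, -0.077, 0, 0, 0, 0]
    - [0.044, -0.077, 0, 0, 0, 0]

```text
t: 1.6
position: [0.4085, -0.2577, 0.3574]
tool_rot: [[0.994, -0.106, -0.002], [-0.106, -0.994, 0.002], [-0.003, -0.002, -1.0]]
contact_force: [-0.5, -1.2, 0.4]
opening: 0.0003
finger_force: 0.0
```

drive_tool:
  moves:
    - [0.044, -0.077, 0, 0, 0, 0]
    - [0.044, -0.077, 0, 0, 0, 0]
    - [0.044, -0.077, 0, 0, 0, 0]
    - [0.044, -0.077, 0, 0, 0, 0]
    - [0.044, -0.077, 0, 0, 0, 0]
    - [0.044, -0.077, 0, 0, 0, 0]
    - [0.044, -0.077, 0, 0, 0, 0]
    - [0.044, -0.077, 0, 0, 0, 0]
    - [0.044, -0.077, 0, 0, 0, 0]
    - [0.04, -0.06, 0, 0, 0, 0]
    - [0, 0, 0, 0, 0, 0]
    - [0, 0, 0, 0, 0, 0]

```text
t: 2.6
position: [0.6138, 0.0223, 0.3565]
tool_rot: [[0.995, -0.104, -0.005], [-0.104, -0.995, 0.0], [-0.005, 0.0, -1.0]]
contact_force: [-1.1, 0.3, -0.6]
opening: 0.0005
finger_force: 0.0
```

```bash
python3 go.py .657 .087 .11
```

```text
t 2.6 pos [0.6138 0.0223 0.3565] F [-1.1326  0.2906 -0.5917] open 0.0005407153993051379
shift units [ 0.0936 -0.1722  0.6158] turn units [0.0001 0.0015 0.0014]
```

drive_tool:
  moves:
    - [0.031, -0.057, 0, 0, 0.0015, 0.0014]
    - [0.031, -0.057, 0, 0, 0, 0]
    - [0.031, -0.058, 0, 0, 0, 0]
    - [0, 0, 0.08, 0, 0, 0]
    - [0, 0, 0.08, 0, 0, 0]
    - [0, 0, 0.08, 0, 0, 0]
    - [0, 0, 0.08, 0, 0, 0]
    - [0, 0, 0.08, 0, 0, 0]
    - [0, 0, 0.08, 0, 0, 0]
    - [0, 0, 0.08, 0, 0, 0]
    - [0, 0, 0.04, 0, 0, 0]
    - [0, 0, 0, 0, 0, 0]

```text
t: 3.6
position: [0.6549, 0.0835, 0.1129]
tool_rot: [[0.994, -0.113, -0.007], [-0.113, -0.994, -0.001], [-0.007, 0.002, -1.0]]
contact_force: [-1.1, -0.0, -0.6]
opening: 0.0004
finger_force: 0.0
```

```bash
python3 go.py .657 .087 .066; python3 -c "
from h import *
im=cv2.cvtColor(vision.snapshot('scene'),cv2.COLOR_RGB2BGR)[180:330,220:420]
cv2.imwrite('pics/s1.png',cv2.resize(im,None,fx=4,fy=4,interpolation=cv2.INTER_CUBIC))"
```

```text
t 3.6 pos [0.6549 0.0835 0.1129] F [-1.091  -0.0389 -0.5589] open 0.00042164704474865675
shift units [ 0.005  -0.0095  0.1171] turn units [ 0.0006  0.0021 -0.0014]
```

View pics/s1.png

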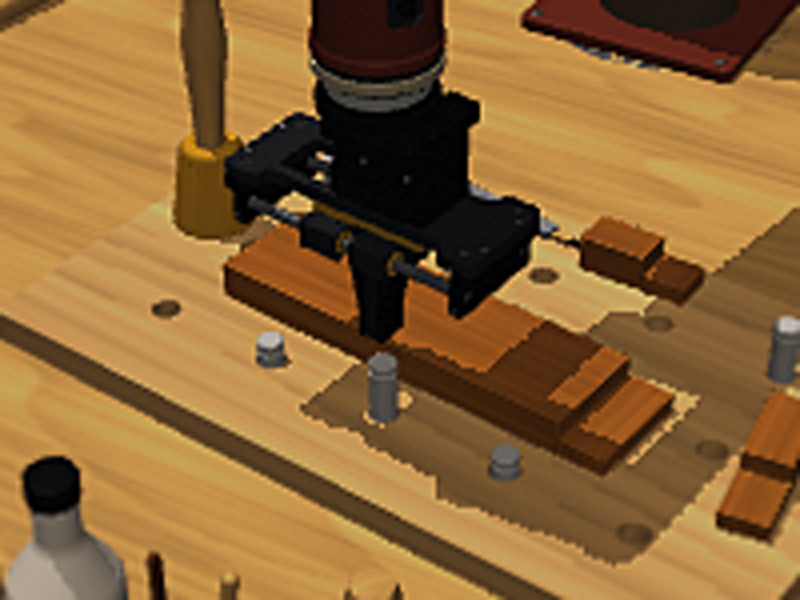

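The fingertips (crop 380,335) hang right above the high dog's top (382,362), and the mallet is clear. Next I correct the position slightly and press slowly.

drive_tool:
  moves:
    - [0.005, -0.0095, 0, 0.0006, 0.002, -0.0014]
    - [0, 0, 0.01, 0, 0, 0]
    - [0, 0, 0.01, 0, 0, 0]
    - [0, 0, 0.01, 0, 0, 0]
    - [0, 0, 0.005, 0, 0, 0]
    - [0, 0, 0.005, 0, 0, 0]
    - [0, 0, 0.005, 0, 0, 0]
    - [0, 0, 0.003, 0, 0, 0]
    - [0, 0, 0.003, 0, 0, 0]
    - [0, 0, 0.003, 0, 0, 0]
    - [0, 0, 0.003, 0, 0, 0]
    - [0, 0, 0.003, 0, 0, 0]

```text
t: 4.65
position: [0.6626, 0.0887, 0.0956]
tool_rot: [[0.994, -0.107, 0.011], [-0.107, -0.994, 0.001], [0.011, -0.002, -1.0]]
contact_force: [-0.3, -0.5, -0.5]
opening: 0.0001
finger_force: 0.0
```

```bash
python3 go.py .657 .087 .066
```

```text
t 4.65 pos [0.6626 0.0887 0.0956] F [-0.3122 -0.4743 -0.4595] open 8.914255857364107e-05
shift units [-0.0143  0.0059  0.0739] turn units [-0.0006 -0.0036  0.0003]
```

drive_tool:
  moves:
    - [-0.012, 0.004, 0, 0, -0.0025, 0]
    - [0, 0, 0, 0, 0, 0]
    - [0, 0, 0.004, 0, 0, 0]
    - [0, 0, 0.004, 0, 0, 0]
    - [0, 0, 0.004, 0, 0, 0]
    - [0, 0, 0.004, 0, 0, 0]
    - [0, 0, 0.004, 0, 0, 0]
    - [0, 0, 0.004, 0, 0, 0]
    - [0, 0, 0, 0, 0, 0]

```text
t: 5.4
position: [0.6577, 0.0876, 0.0858]
tool_rot: [[0.994, -0.107, 0.004], [-0.107, -0.994, 0.001], [0.003, -0.002, -1.0]]
contact_force: [-0.4, -1.2, 1.9]
opening: 0.0004
finger_force: 1.2
```

```bash
python3 go.py .657 .087 .066
```

```text
t 5.4 pos [0.6577 0.0876 0.0858] F [-0.4153 -1.2228  1.9398] open 0.000366181640622578
shift units [-0.0019  0.0018  0.0495] turn units [-0.0006 -0.0011  0.0002]
```

drive_tool:
  moves:
    - [0, 0, 0.004, 0, 0, 0]
    - [0, 0, 0.004, 0, 0, 0]
    - [0, 0, 0.004, 0, 0, 0]
    - [0, 0, 0.004, 0, 0, 0]
    - [0, 0, 0.004, 0, 0, 0]
    - [0, 0, 0.004, 0, 0, 0]
    - [0, 0, 0.004, 0, 0, 0]
    - [0, 0, 0.004, 0, 0, 0]
    - [0, 0, 0, 0, 0, 0]

```text
t: 6.15
position: [0.6577, 0.0876, 0.0728]
tool_rot: [[0.994, -0.107, 0.004], [-0.108, -0.994, 0.001], [0.003, -0.002, -1.0]]
contact_force: [1.3, -1.7, 1.7]
opening: 0.0006
finger_force: 0.8
```

```bash
python3 go.py .657 .087 .066; python3 - <<'E'
from h import *
im=cv2.cvtColor(vision.snapshot('scene'),cv2.COLOR_RGB2BGR)[230:320,260:370]
cv2.imwrite('pics/s2.png',cv2.resize(im,None,fx=6,fy=6,interpolation=cv2.INTER_CUBIC))
E
```

```text
t 6.15 pos [0.6577 0.0876 0.0728] F [ 1.2574 -1.6906  1.659 ] open 0.0006174319424711279
shift units [-0.0017  0.0018  0.0169] turn units [-0.0006 -0.0011  0.0002]
```

View pics/s2.png

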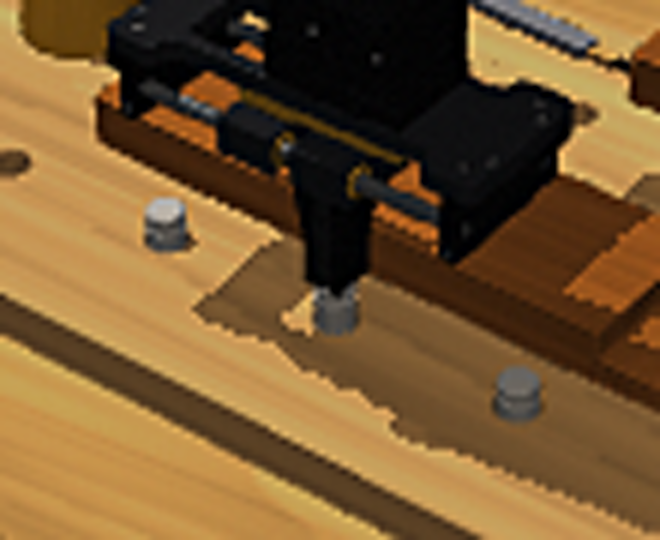

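The fingers sit on the dog (crop 335,300), and it is going down and now stands only a little above its neighbours. I press another ~6.5 mm, then lift.

drive_tool:
  moves:
    - [0, 0, 0.004, 0, 0, 0]
    - [0, 0, 0.004, 0, 0, 0]
    - [0, 0, 0.004, 0, 0, 0]
    - [0, 0, 0.004, 0, 0, 0]
    - [0, 0, 0, 0, 0, 0]
    - [0, 0, 0, 0, 0, 0]

```text
t: 6.7
position: [0.6577, 0.0877, 0.0664]
tool_rot: [[0.994, -0.107, 0.003], [-0.107, -0.994, 0.002], [0.003, -0.002, -1.0]]
contact_force: [1.0, -0.3, 1.3]
opening: 0.0008
finger_force: 0.8
```

drive_tool:
  moves:
    - [0, 0, -0.01, 0, 0, 0]
    - [0, 0, -0.04, 0, 0, 0]
    - [0, 0, -0.08, 0, 0, 0]
    - [0, 0, -0.08, 0, 0, 0]
    - [-0.08, 0, -0.06, 0, 0, 0]
    - [-0.08, 0, 0, 0, 0, 0]
    - [-0.08, 0, 0, 0, 0, 0]
    - [-0.08, 0, 0, 0, 0, 0]
    - [-0.08, 0, 0, 0, 0, 0]
    - [0, 0, 0, 0, 0, 0]
    - [0, 0, 0, 0, 0, 0]

```text
t: 7.62
position: [0.4964, 0.1052, 0.1739]
tool_rot: [[0.994, -0.106, 0.002], [-0.106, -0.994, 0.002], [0.002, -0.002, -1.0]]
contact_force: [0.4, -0.4, 0.3]
opening: 0.0002
finger_force: 0.0
```

```bash
python3 - <<'E'
from h import *
ims={n:cv2.cvtColor(vision.snapshot(n),cv2.COLOR_RGB2BGR) for n in("scene","top")}
for n,p in(("top",[(276,190),(304,193),(331,198)]),("scene",[(346,293),(315,278),(287,265)])):
    h=cv2.cvtColor(ims[n],cv2.COLOR_BGR2HSV); m=((h[...,1]<60)&(h[...,2]>90)).astype(np.uint8)
    k,l,s,c=cv2.connectedComponentsWithStats(m)
    for q in p:
        print(n,q,[(s[i,4],np.round(c[i],1)) for i in range(1,k) if s[i,4]>2 and np.hypot(*(c[i]-q))<10])
a=cv2.resize(ims["scene"][180:330,220:420],None,fx=4,fy=4,interpolation=cv2.INTER_CUBIC)
cv2.imwrite("pics/s3.png",a)
E
python3 go.py .5 .104 .15
```

```text
top (276, 190) [(np.int32(25), array([276. , 190.4]))]
top (304, 193) [(np.int32(24), array([303.7, 194. ]))]
top (331, 198) [(np.int32(23), array([331.2, 198. ]))]
scene (346, 293) [(np.int32(31), array([345.5, 293.6]))]
scene (315, 278) [(np.int32(25), array([315.1, 278.4]))]
scene (287, 265) [(np.int32(21), array([287.1, 264.5]))]
t 7.7167 pos [0.4991 0.1048 0.1749] F [ 0.3173 -0.3281 -0.074 ] open 0.0008021829571959991
shift units [0.0023 0.002  0.0622] turn units [-0.0007 -0.0015  0.0003]
```

View pics/s3.png

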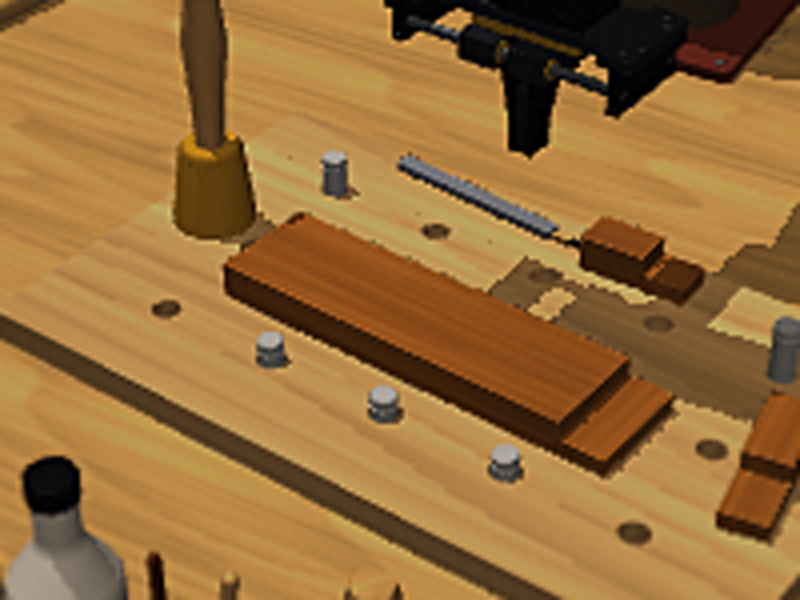

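The scene view shows the high dog now level with its neighbours (scene pixel 315,278), the rail untouched, and the hand behind the rail. Next I open the jaws, so two fingers push, and come down behind the rail.

```bash
python3 go.py .5097 .1035 .058; python3 -c "
from h import *
print(tri([[303.7,194]],[[315.1,278.4]]))"
```

```text
t 7.7167 pos [0.4991 0.1048 0.1749] F [ 0.3173 -0.3281 -0.074 ] open 0.0008021829571959991
shift units [0.0255 0.0011 0.2923] turn units [-0.0007 -0.0015  0.0003]
[[0.65693814 0.08724412 0.04065335 0.00190615]]
```

drive_tool:
  moves:
    - [0.013, 0, 0, -0.0005, -0.001, 0]
    - [0.012, 0.001, 0, 0, 0, 0]
    - [0, 0, 0.03, 0, 0, 0]
    - [0, 0, 0.05, 0, 0, 0]
    - [0, 0, 0.05, 0, 0, 0]
    - [0, 0, 0.05, 0, 0, 0]
    - [0, 0, 0.05, 0, 0, 0]
    - [0, 0, 0.04, 0, 0, 0]
    - [0, 0, 0.02, 0, 0, 0]
    - [0, 0, 0, 0, 0, 0]
    - [0, 0, 0, 0, 0, 0]
  jaw: 87

```text
t: 8.63
position: [0.5081, 0.1032, 0.0577]
tool_rot: [[0.994, -0.108, -0.001], [-0.108, -0.994, 0.0], [-0.001, -0.0, -1.0]]
contact_force: [0.2, -0.3, -0.8]
opening: 0.0661
finger_force: 0.0
```

```bash
python3 go.py .5534 .0988 .058
```

```text
t 8.6333 pos [0.5081 0.1032 0.0577] F [ 0.1732 -0.2929 -0.821 ] open 0.06605538612698793
shift units [ 0.1138 -0.0014 -0.0008] turn units [-0.      0.0004  0.0002]
```

drive_tool:
  moves:
    - [0.006, 0, 0, 0, 0, 0]
    - [0.006, 0, 0, 0, 0, 0]
    - [0.006, 0, 0, 0, 0, 0]
    - [0.006, 0, 0, 0, 0, 0]
    - [0.004, 0, 0, 0, 0, 0]
    - [0.004, 0, 0, 0, 0, 0]
    - [0.004, 0, 0, 0, 0, 0]
    - [0.004, 0, 0, 0, 0, 0]
    - [0.004, 0, 0, 0, 0, 0]
    - [0.004, 0, 0, 0, 0, 0]
    - [0.004, 0, 0, 0, 0, 0]
    - [0.004, 0, 0, 0, 0, 0]

```text
t: 9.63
position: [0.5302, 0.1009, 0.0582]
tool_rot: [[0.994, -0.107, -0.001], [-0.107, -0.994, 0.0], [-0.001, -0.0, -1.0]]
contact_force: [-2.2, -0.0, 1.2]
opening: 0.0876
finger_force: 1.1
```

drive_tool:
  moves:
    - [0.004, 0, 0, 0, 0, 0]
    - [0.004, 0, 0, 0, 0, 0]
    - [0.004, 0, 0, 0, 0, 0]
    - [0.004, 0, 0, 0, 0, 0]
    - [0.004, 0, 0, 0, 0, 0]
    - [0.004, 0, 0, 0, 0, 0]
    - [0.004, 0, 0, 0, 0, 0]
    - [0.004, 0, 0, 0, 0, 0]
    - [0, 0, 0, 0, 0, 0]

```text
t: 10.38
position: [0.5436, 0.0994, 0.0584]
tool_rot: [[0.994, -0.107, 0.001], [-0.107, -0.994, 0.0], [0.0, -0.0, -1.0]]
contact_force: [-0.6, -0.3, -0.5]
opening: 0.0874
finger_force: 0.3
```

```bash
python3 go.py .5534 .0988 .058
```

```text
t 10.3833 pos [0.5436 0.0994 0.0584] F [-0.6013 -0.3299 -0.5461] open 0.08738642234897943
shift units [ 0.0246 -0.0011  0.0009] turn units [-0.0001 -0.0002  0.0002]
```

drive_tool:
  moves:
    - [0.003, 0, 0, 0, 0, 0]
    - [0.003, 0, 0, 0, 0, 0]
    - [0.003, 0, 0, 0, 0, 0]
    - [0.003, 0, 0, 0, 0, 0]
    - [0.003, 0, 0, 0, 0, 0]
    - [0, 0, 0, 0, 0, 0]

```text
t: 10.88
position: [0.5495, 0.0988, 0.0584]
tool_rot: [[0.994, -0.107, 0.001], [-0.107, -0.994, 0.0], [0.001, -0.0, -1.0]]
contact_force: [-0.5, -0.2, -0.5]
opening: 0.0872
finger_force: 0.4
```

```bash
python3 go.py .5534 .0988 .058; python3 - <<'E'
from h import *
im=cv2.cvtColor(vision.snapshot('scene'),cv2.COLOR_RGB2BGR)[230:320,260:380]
cv2.imwrite('pics/s4.png',cv2.resize(im,None,fx=6,fy=6,interpolation=cv2.INTER_CUBIC))
E
```

```text
t 10.8833 pos [0.5495 0.0988 0.0584] F [-0.4605 -0.2279 -0.5066] open 0.08716499625469026
shift units [ 0.0097 -0.0011  0.001 ] turn units [-0.0001 -0.0002  0.0002]
```

View pics/s4.png

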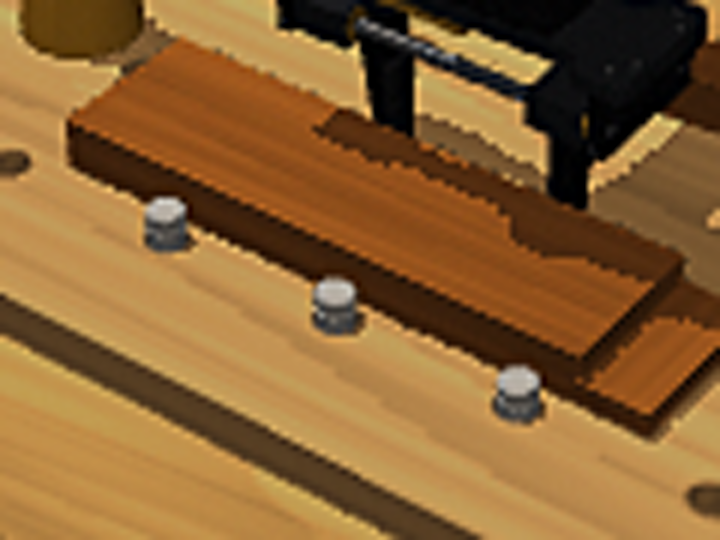

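Both fingers are pushing the rail square toward the row (dogs at crop 167,215, 335,298 and 517,385), and it is a few mm short of touching. I go on in small steps and watch the force.

drive_tool:
  moves:
    - [0.002, 0, 0, 0, 0, 0]
    - [0.002, 0, 0, 0, 0, 0]
    - [0.002, 0, 0, 0, 0, 0]
    - [0, 0, 0, 0, 0, 0]

```text
t: 11.27
position: [0.5517, 0.0986, 0.0584]
tool_rot: [[0.994, -0.107, 0.0], [-0.107, -0.994, 0.0], [0.0, -0.0, -1.0]]
contact_force: [-1.6, -0.5, 0.4]
opening: 0.087
finger_force: 0.7
```

drive_tool:
  moves:
    - [0.002, 0, 0, 0, 0, 0]
    - [0, 0, 0, 0, 0, 0]

```text
t: 11.43
position: [0.5524, 0.0985, 0.0584]
tool_rot: [[0.994, -0.107, 0.0], [-0.107, -0.994, 0.0], [0.0, -0.0, -1.0]]
contact_force: [-2.1, 0.1, 0.3]
opening: 0.0872
finger_force: 0.8
```

drive_tool:
  moves:
    - [0.002, 0, 0, 0, 0, 0]
    - [0, 0, 0, 0, 0, 0]

```text
t: 11.6
position: [0.5532, 0.0984, 0.0583]
tool_rot: [[0.994, -0.107, 0.0], [-0.107, -0.994, 0.0], [0.0, -0.0, -1.0]]
contact_force: [-0.9, 0.2, 0.8]
opening: 0.0872
finger_force: 0.8
```

drive_tool:
  moves:
    - [0.002, 0, 0, 0, 0, 0]
    - [0, 0, 0, 0, 0, 0]

```text
t: 11.77
position: [0.5538, 0.0984, 0.0583]
tool_rot: [[0.994, -0.107, -0.0], [-0.107, -0.994, 0.0], [-0.0, -0.0, -1.0]]
contact_force: [-2.4, 0.6, 1.2]
opening: 0.0869
finger_force: 1.2
```

drive_tool:
  moves:
    - [0.002, 0, 0, 0, 0, 0]
    - [0, 0, 0, 0, 0, 0]

```text
t: 11.93
position: [0.5539, 0.0983, 0.0581]
tool_rot: [[0.994, -0.107, -0.002], [-0.107, -0.994, 0.0], [-0.002, -0.0, -1.0]]
contact_force: [-4.3, 0.2, 3.7]
opening: 0.0868
finger_force: 2.6
```

drive_tool:
  moves:
    - [0.002, 0, 0, 0, 0, 0]
    - [0, 0, 0, 0, 0, 0]
    - [0, 0, 0, 0, 0, 0]

```text
t: 12.18
position: [0.5539, 0.0983, 0.0579]
tool_rot: [[0.994, -0.107, -0.004], [-0.107, -0.994, 0.0], [-0.004, -0.0, -1.0]]
contact_force: [-7.2, 0.6, 4.2]
opening: 0.0868
finger_force: 3.7
```

```bash
python3 go.py .5534 .0988 .058; python3 - <<'E'
from h import *
im=cv2.cvtColor(vision.snapshot('scene'),cv2.COLOR_RGB2BGR)[230:320,260:380]
cv2.imwrite('pics/s5.png',cv2.resize(im,None,fx=6,fy=6,interpolation=cv2.INTER_CUBIC))
E
```

```text
t 12.1833 pos [0.5539 0.0983 0.0579] F [-7.1938  0.6482  4.224 ] open 0.08682229493568809
shift units [-0.0014 -0.001  -0.0002] turn units [-0.      0.0012  0.0003]
```

View pics/s5.png

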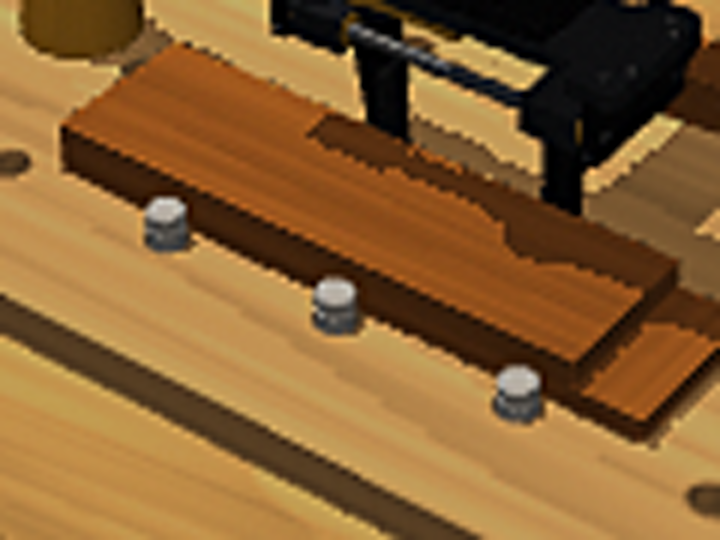

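The rail's far edge now lies against all three dogs (crop 167,220, 335,300 and 517,390). The TCP stopped where butting was predicted, with about 7 N. I draw back, then up.

drive_tool:
  moves:
    - [-0.006, 0, 0, 0, 0, 0]
    - [-0.02, 0, 0, 0, 0, 0]
    - [-0.03, 0, 0, 0, 0, 0]
    - [-0.02, 0, 0, 0, 0, 0]
    - [0, 0, -0.03, 0, 0, 0]
    - [0, 0, -0.06, 0, 0, 0]
    - [0, 0, -0.08, 0, 0, 0]
    - [-0.05, 0, -0.08, 0, 0, 0]
    - [-0.05, 0, -0.08, 0, 0, 0]
    - [-0.05, 0, -0.08, 0, 0, 0]
    - [0, 0, 0, 0, 0, 0]
    - [0, 0, 0, 0, 0, 0]

```text
t: 13.23
position: [0.4671, 0.1081, 0.2264]
tool_rot: [[0.994, -0.107, 0.008], [-0.107, -0.994, 0.001], [0.008, -0.002, -1.0]]
contact_force: [0.3, 0.3, 0.2]
opening: 0.0869
finger_force: 0.0
```

```bash
python3 - <<'E'
from h import *
im=cv2.cvtColor(vision.snapshot('scene'),cv2.COLOR_RGB2BGR)[205:360,210:470]
cv2.imwrite('pics/s6.png',cv2.resize(im,None,fx=3,fy=3,interpolation=cv2.INTER_CUBIC))
E
```

```text
(no output)
```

View pics/s6.png

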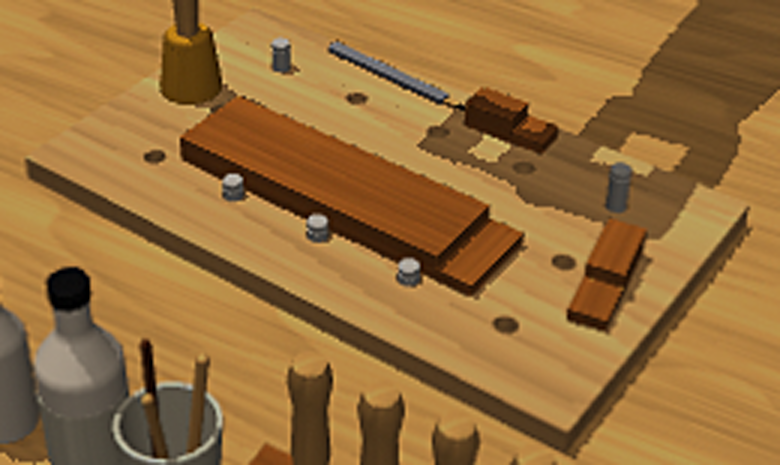

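The rail lies flat with its far edge along the dogs (far corners at crop 182,140 and 437,255). Everything else is where it was, and the hand is clear. One numeric check, then I hand it in.

```bash
python3 - <<'E'
from h import *
from rig import ticket
a=np.radians(-6.214);R=np.array([[np.cos(a),-np.sin(a)],[np.sin(a),np.cos(a)]]);t=[.5614,.0979]
C=plane("scene",np.array([[488,207],[437,255],[182,140],[236,98]])/3+[209.67,204.67],.053)
Q=((C[:,:2]-t)@R)*1e3; print(Q)
ok=abs(Q[:,0].mean()-44)<5 and abs(Q[1,0]-Q[2,0])<8
print(ok)
if ok: print(ticket.finish_job())
E
```

```text
[[   4.35007387  116.43972957]
 [  84.23820513  115.71845709]
 [  88.25878122 -162.96218098]
 [   5.54689915 -166.87314901]]
True
the job is handed in; nothing more can be done
None
```

The job is handed in at about 13 s of the 50 s: by my camera measurements the high dog stands about 16 mm above the panel, the rail butts against all three dogs to within about 2 mm, and the hand is clear; the judge's verdict was not shown.

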